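# Open the combination padlock and take it off the strongbox

### The job

Open the combination padlock on the grey strongbox: turn its dial clockwise until the white pointer clicks in at the single punched dot, then back anticlockwise until it clicks in at the pair of dots. Pull the lock's case toward you so that the shackle slides right out, push it forward again until the shackle's free end is off the staple, and lift the open lock away. Finish while holding it in the gripper, level, dial up and still, about a hand's breadth above the strongbox, and leave the roll of grey tape beside the strongbox where it lies.

Things in the scene. Friction and masses are not known exactly. Their poses are not given: they have to be found in the camera images.
- combination_lock: Steel combination padlock on its back on the strongbox, dial up; 0.44 kg +-15 percent, loose. Case 60 long (x) x 54 wide (y) x 26 mm thick. Origin: centre of its underside, on the dial's axis; x points along the shackle, away from the robot within 0.3 rad; z up. Carry it by its long sides (y = -27, +27 mm), which stand free.
- knob (a point): Point on the dial's axis in the lock's round knurled knob, 42 mm above the lock's underside. The knob, 24 mm across, spans 32 to 50 mm above the underside; below it lies the flat dial plate, 40 mm across. Grasp the knob across any line; turning takes under 0.05 N m. Let go, it stays, or settles into a mark within 0.15 rad.
- dial (a joint): Angle of the dial on the case, rad, growing clockwise seen from above. 0: white pointer along the shackle (lock's +x). Range -1.7 to 1.7, starts at -0.5 to +0.2. Turning clockwise drags a hidden wheel, which stays at the furthest point reached. The lock opens when that point was +0.90 and the dial then stands at -0.30, each within 0.12; then leave it.
- single_dot (a point): First mark: single punched dot on the case's top, 25 mm from the dial's axis; the pointer meets it at dial = +0.90. A light spring click (0.03 N m) is felt here. If overrun by more than 0.12 rad, turn anticlockwise to about -1.3 (past 1.9 rad of lost motion the wheel is dragged back) and begin again.
- pair_of_dots (a point): Second mark: the middle of two punched dots on the case's top, 25 mm from the dial's axis; the pointer meets it at dial = -0.30, again with a light click.
- shackle (a joint): How far the shackle has slid out of the case, m: 0 shut, 0.024 fully out. Locked, it gives about 2 mm and stops hard. Unlocked, it slides with about 1.5 N of friction and stays where it is left; no spring.
- shackle_end (a point): Free end of the shackle's short leg, on the bar's axis. The shackle is a U of 8 mm round bar, 13 mm above the lock's underside: long leg at y = -19 mm (never leaves the case), short leg at y = +19 mm. Shut, this end is 8 mm inside the case's front face (x = +30 mm) and the bow reaches x = 73 mm; fully out, the end stands 16 mm clear of the face.
- staple (a point): Middle of the staple's opening, 13 mm above the deck. Fixed upright arch of 5 mm bar, feet 22 mm apart along the box's y, 25 mm clear height; the short leg runs through it, one foot inside the U. Starts 40-50 mm ahead of the lock's origin; bow meets it at 60 mm (shut) or 84 mm (open). At about 38 mm, shackle out, it stands free in the gap and the lock lifts straight up.
- strongbox: Grey steel strongbox, 240 long (x) x 120 wide (y) x 120 mm high, fixed. Origin: centre of its underside. Its top is flat (the hasp strap is let in flush), so the lock slides on it; the staple stands on it. Right of it is a red tool box 217 mm high, left behind it a parts cabinet 248 mm high.
- duct_tape: Roll of grey tape, 107 mm across, 48 mm high, on the bench left of the strongbox; not part of the job. Origin under its middle.

How it is judged:
On the way, in this order (a step that is already met when the one before it is completed fails the run):
1. the dial has been turned clockwise to the single dot (value of joint dial between 0.6 and 1.2 rad), for 0.05 s.
2. the dial has been turned back to the pair of dots (value of joint dial between -0.6 and 0 rad), for 0.05 s.
3. the shackle is pulled out while the lock still hangs in the staple (value of joint shackle above 0.018 m and z of combination_lock in the frame of strongbox below 0.145 m), for 0.1 s.
At the end, for the whole second after the job is handed in: The lock is held by the fingers (over 2 N), still, dial up (within 20 degrees of level), its underside 60 to 220 mm above the strongbox's top and within 200 mm sideways of the staple, its shackle at least 15 mm out, the lock touching the strongbox nowhere (value of joint shackle above 0.015 m and z of combination_lock in the frame of strongbox between 0.18 and 0.34 m and horizontal distance between combination_lock and staple below 0.2 m and angle between combination_lock's own z axis and vertical below 0.35 rad and linear speed of combination_lock below 0.03 m/s and contact force between combination_lock and the fingers above 2 N and contact force between combination_lock and strongbox below 0.1 N); the arm keeps its last pose, push and grip.
It fails at once if the roll of grey tape was shifted by more than 3 cm (distance of duct_tape from where it was at the start of the episode above 0.03 m).
It also fails if it takes over 58 s, if anything falls off the work surface, if the arm or the gripper's body presses on something with over 40 N, if the wrist force passes 120 N, or if a joint passes its speed limit or range.

### The arm

A 6-joint arm with a two-finger parallel gripper is mounted at the origin on the work surface; the furniture and walls round the work are solid. World frame = base frame: x ahead of the robot, y to its left, z up, the work surface at z = 0. Lengths are in m, angles in rad, forces in N, time in s.
With the tool pointing down it reaches from about 0.3 to 0.75 m from the base axis. Payload 8.5 kg.
Tool frame: the origin (TCP) lies at the very end of the fingers, on their centre line; the grasp point (between the pads) lies 19 mm behind it; z points along the fingers, y is the line along which they close (so a half turn about z gives the same grasp; the last joint's range is limited). The gripper opens to 85 mm and grips with 20 to 120 N. Pads are 22 mm wide; open, the fingers measure 114 mm over their backs; the gripper's body (76 mm by 85 mm) begins 54 mm behind the grasp point. The pads swing forward as they close: fully open they stand 13 mm farther back than shut.
Start: joints at [0.887, 0.381, 1.297, -0, 1.464, -0.215], TCP at [0.248, 0.491, 0.231] pointing down, gripper open.
Joint ranges: [-3.11, 3.11], [-0.89, 2.33], [0.22, 2.48], [-1.42, 4.56], [0.17, 2.85], [-2.88, 2.88]. Speed limits (rad/s): [2.39, 2.39, 3.14, 3.14, 3.14, 3.14].

### API

Orientations are given as a unit quaternion [x, y, z, w].
In Python, from workcell import r gives the robot as it stands.
- The arm moves only by the tool advance, called after "Request:" as name(argument=value, ...) on one line, values as JSON. Schema: {"type":"object","properties":{"ticks":{"type":"array","items":{"type":"array","items":{"type":"array","items":{"type":"number"},"minItems":6,"maxItems":6},"minItems":1,"maxItems":10},"minItems":1,"maxItems":1},"jaw":{"type":"number"},"grip_n":{"type":"number"},"only":{"type":"string"},"quiet":{"type":"boolean"},"lines":{"type":"string"}},"required":["ticks"],"additionalProperties":false}. ticks is a list that holds a single list of rows (three levels of brackets), with 1 to 10 rows, each of 6 numbers: dx, dy, dz in units of 25 mm, then a rotation vector rx, ry, rz in units of 0.2 rad; each row is the pose to reach, as a shift and turn from the pose commanded when the call began, along the tool's axes at that moment; what a row does not reach only later rows make up. A row lasts 1/12 s, in which the tool goes at most 0.0417 m and 0.125 rad, less where a joint would pass 70% of its speed; a pose out of reach is approached as far as the arm can. jaw is the finger opening in m, set as the call begins (left out keeps the last). The fingers move at their own pace and stop on an object; grip_n is the grip in N (left out, the last holds). Time passes only in rows, so rows that do not move let the fingers close. The tool returns the time, the measured TCP pose, the force, the opening and the grip force at its end. only (a regular expression) keeps the lines of the reply that match it, lines (a string "A,B") keeps lines A to B, and quiet returns only ok. Input that does not fit is refused with a message, and nothing moves.
- r.state(): the state, without advancing time (a new reading comes with each control period).
- r.grab_frame(name): name is "side" or "top" or "wrist"; returns the picture (480x640x3 uint8, blue, green, red); there is no depth.
- r.camera_params(name): a dict with "K" (3x3 intrinsics, pixels), "k1" (the pictures are not rectified: a ray, as slopes to the right and down, at radius r is drawn at 1 + k1 r^2 times it, then the intrinsics apply), "position" and "attitude" of the camera in the world. Camera axes: x right, y up, looking along -z (the intrinsics and any distortion apply to the point x, -y, -z); pixel columns grow to the right and rows downward; lengths in m; the calibration is good to about 2 mm. A picture is of the moment at which its call begins: read the wrist's pose just before it. camera_params takes no time and is no camera call; for the wrist camera it gives the pose at the moment of the call.
- r.sign_off(): hands the job in; it is judged then, once.
The state is a dict: "time_s": time; "joint_positions": joint angles; "joint_velocities": joint speeds; "joint_efforts": joint torques, N m; "tool_pos": TCP position; "tool_rot": TCP orientation; "contact_force": force on the tool from outside, world axes, zero at the start; "wrist_torque": the same for the moment, N m; "width": finger opening in m; "gripper_force": force on a finger pad.
Only numpy, scipy, OpenCV 4.12 (cv2) and the standard library are available. Lean on these libraries where they do the work, as an engineer would, in place of code of your own. Each camera call takes 0.05 s, during which the arm holds its last target. There are 200 camera calls.

## Working session

There is one attempt and no reset: what is moved stays moved. The work goes in short steps, Python scripts to look and compute and a tool call to move; the robot and the scene stay as the last step left them, time stands still between calls to the robot, and variables do not carry over. Pictures are saved under pics/ and viewed, at most 12 in all, crops included, and the job is handed in when it is done.

```bash
ls; mkdir -p pics; python3 - <<'E'
from workcell import r
import cv2,numpy as np
s=r.state();print(s['time_s'],s['tool_pos'],s['tool_rot'],s['width'])
for n in("top","side"):
    cv2.imwrite(f"pics/{n}0.png",r.grab_frame(n));p=r.camera_params(n);print(n,p)
E
```

```text
pics
workcell.py
0.0 [0.24830861 0.49041887 0.23070127] [ 2.32252610e-01  9.72655215e-01 -6.71190825e-04 -3.26727402e-04] 0.08520763668677053
top {'K': array([[567.56507501,   0.        , 314.3149257 ],
       [  0.        , 567.56507501, 233.09352495],
       [  0.        ,   0.        ,   1.        ]]), 'k1': -0.08273297892754036, 'position': array([0.3759344 , 0.25340967, 0.98469196]), 'attitude': array([ 0.01665795, -0.01759166, -0.70303162,  0.7107458 ])}
side {'K': array([[570.41920299,   0.        , 320.90249308],
       [  0.        , 570.41920299, 234.77023107],
       [  0.        ,   0.        ,   1.        ]]), 'k1': -0.033969247544238856, 'position': array([ 0.2077103 , -0.47849476,  0.49472905]), 'attitude': array([ 0.52688172, -0.080935  , -0.13073834,  0.83591427])}
```

View pics/top0.png

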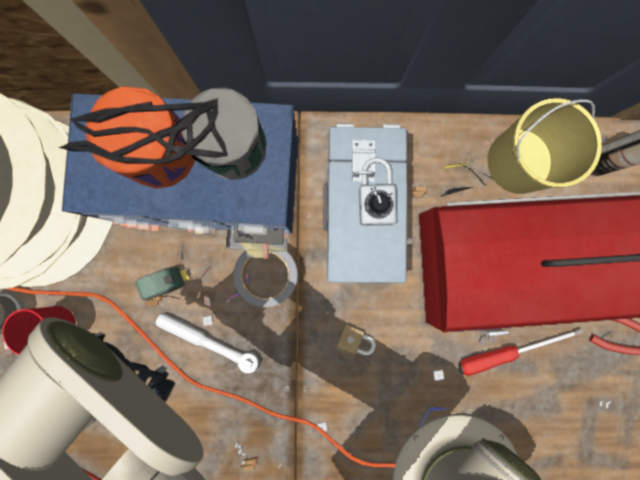

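View pics/side0.png

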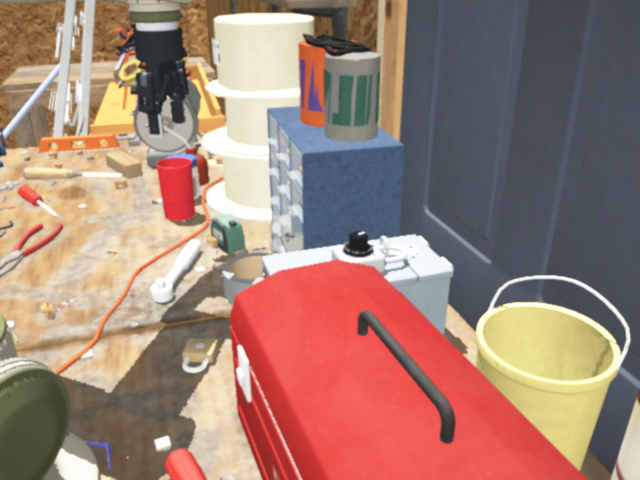

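The top view shows the strongbox centred near (368,205), with the lock case at about (378,204), its shackle bow at (377,162), and the tape at (265,275). In the side view the knob is at (357,244).

```bash
cat > h.py <<'E'
from workcell import r
import cv2,numpy as np
from scipy.spatial.transform import Rotation as R
def ray(p,uv):
    K=p['K'];d=np.array([p['k1'],0,0,0,0.])
    x=cv2.undistortPoints(np.array([[uv]],float),K,d)[0,0]
    v=R.from_quat(p['attitude']).apply([x[0],-x[1],-1]);return np.array(p['position']),v/np.linalg.norm(v)
def plane(p,uv,z):
    o,v=ray(p,uv);return o+v*(z-o[2])/v[2]
def tri(*rs):
    A=sum(np.eye(3)-np.outer(v,v) for o,v in rs);b=sum((np.eye(3)-np.outer(v,v))@o for o,v in rs)
    x=np.linalg.solve(A,b);return x,[np.linalg.norm(np.cross(x-o,v)) for o,v in rs]
def proj(p,X):
    c=R.from_quat(p['attitude']).inv().apply(np.array(X)-p['position'])
    return cv2.projectPoints(np.array([[c[0],-c[1],-c[2]]]),np.zeros(3),np.zeros(3),p['K'],np.array([p['k1'],0,0,0.]))[0][0,0]
def totool(dw):
    s=r.state();return R.from_quat(s['tool_rot']).inv().apply(dw)
E
python3 - <<'E'
from h import *
a=cv2.imread('pics/top0.png')[120:300,300:440];b=cv2.imread('pics/side0.png')[215:295,300:460]
a=cv2.resize(a,None,fx=3.3,fy=3.3,interpolation=2);b=cv2.resize(b,None,fx=2.1,fy=2.1,interpolation=2)
c=np.zeros((600,800,3),np.uint8);c[:a.shape[0],:a.shape[1]]=a;c[:b.shape[0],462:462+b.shape[1]]=b
cv2.imwrite('pics/c0.png',c)
pt,ps=r.camera_params('top'),r.camera_params('side')
print(tri(ray(pt,(379,203)),ray(ps,(357,244))))
for uv in[(329,127),(406,127),(406,282),(329,282)]:print(plane(pt,uv,.12))
E
```

```text
(array([0.46109499, 0.15800279, 0.15391897]), [np.float64(0.0005145624640718609), np.float64(0.0005145624640718632)])
[0.58209127 0.2316075  0.12      ]
[0.58378837 0.11239815 0.12      ]
[0.34479321 0.11200323 0.12      ]
[0.34368138 0.22936576 0.12      ]
```

View pics/c0.png

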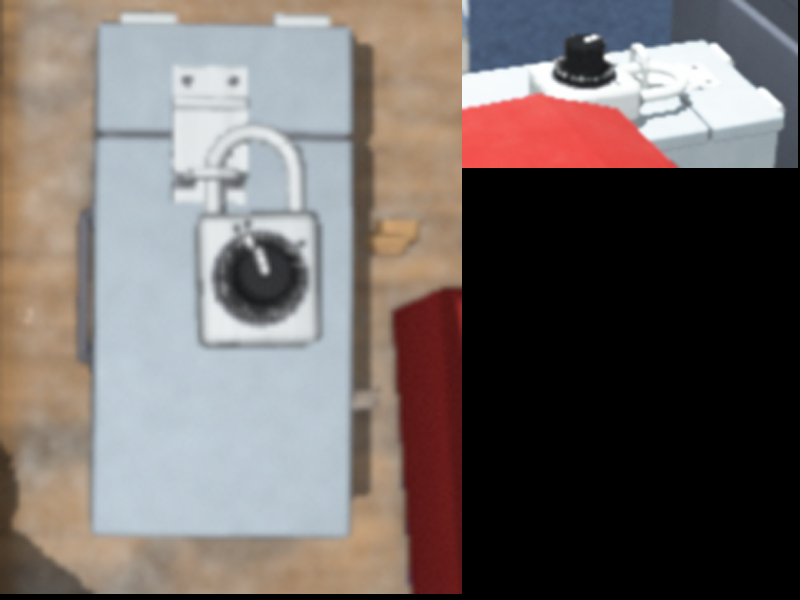

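The enlarged view shows the knob centre at top pixel about (380,202) and side pixel about (358,240). The pointer leans left of the shackle, at roughly -0.4. The staple is on the left leg at about (364,173). I'll compute more positions before moving.

```bash
python3 - <<'E'
from h import *
pt,ps=r.camera_params('top'),r.camera_params('side')
print(tri(ray(pt,(380.3,201.8)),ray(ps,(358.6,239.5))))
f=lambda u,v:(300+u/3.3,120+v/3.3)
for q in[(198,215),(318,212),(322,342),(203,345)]:print('case',plane(pt,f(*q),.146))
print('staple',plane(pt,f(210,176),.148))
for uv in[(422,210),(442,328)]:print('tool',plane(pt,uv,.217))
for uv in[(297,105),(290,230)]:print('cab',plane(pt,uv,.248))
print('shackle bow top',plane(pt,f(255,127),.133))
s=r.state();T=np.array([.40,.158,.33]);dw=T-s['tool_pos'];print(totool(dw),np.linalg.norm(dw))
print(r.camera_params('wrist'))
E
```

```text
(array([0.46242957, 0.15682447, 0.16093278]), [np.float64(0.0002261029274362271), np.float64(0.00022610292743622772)])
case [0.48873121 0.18535155 0.146     ]
case [0.49078187 0.13111097 0.146     ]
case [0.43199846 0.12915171 0.146     ]
case [0.43004344 0.18273359 0.146     ]
staple [0.50620691 0.18020475 0.148     ]
tool [0.44624016 0.10632948 0.217     ]
tool [0.28653164 0.07850067 0.217     ]
cab [0.58062314 0.27731851 0.248     ]
cab [0.41533306 0.28428147 0.248     ]
shackle bow top [0.53150905 0.15830071 0.133     ]
[-0.28549121 -0.22818721 -0.09902559] 0.3786564422052966
{'K': array([[349.69671151,   0.        , 320.61159386],
       [  0.        , 349.69671151, 238.00440472],
       [  0.        ,   0.        ,   1.        ]]), 'k1': -0.02169558015648953, 'position': array([0.18055998, 0.52350696, 0.37397483]), 'attitude': array([-0.12538266, -0.07562828,  0.51772251,  0.84292524])}
```
Knob z .161, expected .162. Good. Centre of case: (.460,.157). Lock yaw: side from (.430,.1827) to (.4887,.1853): yaw +.04; other (.432,.129)->(.4908,.1311): .033. front edge: (.4887,.1853)->(.4908,.1311): direction normal... yaw = +.038?  edge direction (.002,-.054): rotated -90+2.2° → yaw +.038. So lock yaw ≈+0.037.

The rows are not in the units I measure in: shifts go in units of 25 mm and turns go in units of 0.2 rad. I convert before sending: -0.157 m is -6.28, -0.08 m is -3.2, -0.506 rad is -2.53.

Request:
advance(ticks=[[[-0.8,-0.4,-1.4,0,0,-0.25],[-2,-1.2,-2.4,0,0,-0.5],[-3.4,-2,-3.2,0,0,-0.75],[-4.8,-2.8,-3.2,0,0,-1],[-6.28,-3.68,-3.2,0,0,-1.25],[-7.72,-4.52,-3.2,0,0,-1.5],[-9.2,-5.4,-3.2,0,0,-1.75],[-10.68,-6.28,-3.2,0,0,-2],[-12.16,-7.2,-3.2,0,0,-2.25],[-13.6,-8.04,-3.2,0,0,-2.53]]], jaw=0.06)

```text
time_s: 0.93
tool_pos: [0.4562, 0.1639, 0.3112]
tool_rot: [-0.02, 1.0, 0.0, -0.0]
contact_force: [0.5, 0.1, 0.4]
width: 0.0599
gripper_force: 0.0
```

Request:
advance(ticks=[[[0,0,0,0,0,0],[0,0,0,0,0,0]]])

```text
time_s: 1.1
tool_pos: [0.4565, 0.1643, 0.3107]
tool_rot: [-0.017, 1.0, -0.0, -0.001]
contact_force: [-0.8, 0.6, 0.1]
width: 0.0595
gripper_force: 0.0
```

```bash
python3 - <<'E'
from h import *
s=r.state();p=r.camera_params('wrist');im=r.grab_frame('wrist');cv2.imwrite('pics/w1.png',im)
print(s['tool_pos'],R.from_quat(s['tool_rot']).as_matrix().round(3),s['joint_positions'],s['width'])
import json;json.dump({k:np.array(v).tolist() for k,v in p.items()},open('w1.json','w'))
print(proj(p,[.461,.157,.162]),p['position'])
E
```

```text
[0.45646659 0.1642882  0.31071293] [[-0.999 -0.033 -0.001]
 [-0.033  0.999 -0.   ]
 [ 0.001  0.    -1.   ]] [ 1.00789961e-01  2.17273716e-01  1.30639517e+00  9.73594978e-05
  1.61933714e+00 -1.50317689e+00] 0.0595253183680171
[312.90106029 229.25612118] [0.38087652 0.16140021 0.45399528]
```

View pics/w1.png

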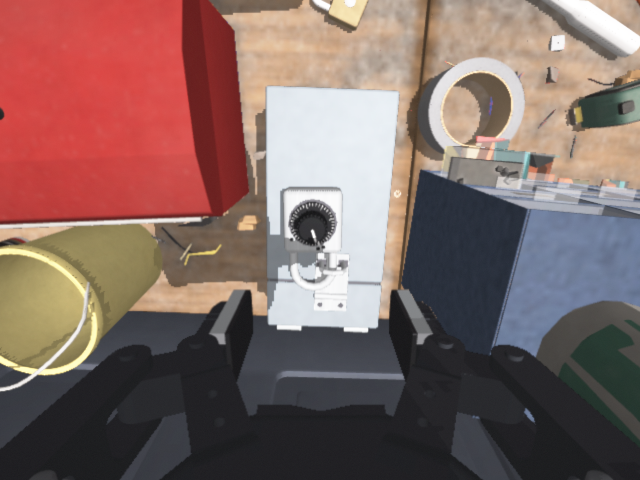

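The wrist view shows the knob at about (312,226), with the pointer towards (320,246), and the staple at about (331,262). I'll enlarge it to read the pointer.

```bash
python3 - <<'E'
from h import *
im=cv2.imread('pics/w1.png')[180:300,270:370]
cv2.imwrite('pics/c1.png',cv2.resize(im,None,fx=5,fy=5,interpolation=2))
E
```

```text
(no output)
```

View pics/c1.png

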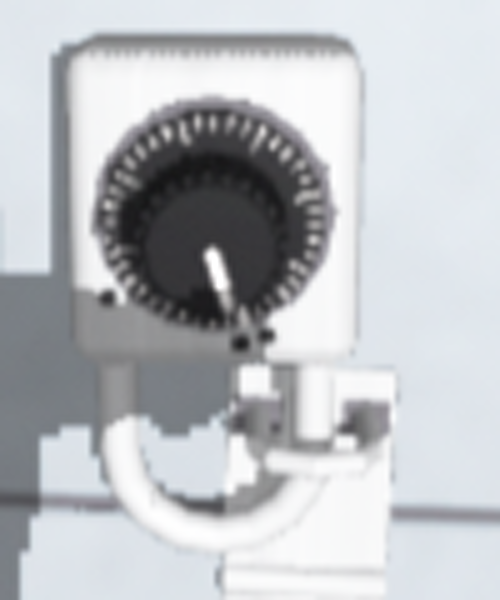

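```bash
cat > m.py <<'E'
from h import *
import json
p={k:np.array(v) if k!='k1' else v for k,v in json.load(open('w1.json')).items()}
f=lambda u,v:(270+u/5,180+v/5)
P=lambda q,z:plane(p,f(*q),z)
kt=P((211,245),.170);c=P((215,213),.152)
pt=r.camera_params('top');print('tri knob top',tri(ray(p,f(211,245)),ray(pt,(380.3,201.8))))
print('knob',kt,'plate',c)
L=[P(q,.146) for q in[(70,42),(355,42),(358,355),(72,352)]]
print(np.round(L,4))
yaws=[np.arctan2(*(b-a)[[1,0]]) for a,b in((L[0],L[3]),(L[1],L[2]))];print('yaws',yaws)
e=L[1]-L[0];print('front yaw',np.arctan2(e[1],e[0])-np.pi/2,'mid',np.mean(L,0))
ang=lambda d:np.arctan2(d[1],d[0])
t0,t1=P((209,250),.170),P((226,293),.170);print('pointer',ang(t1-t0),ang(P((238,322),.152)-c))
s=P((108,298),.146);d=(P((240,343),.146)+P((265,335),.146))/2
for n,q in(('single',s),('pair',d)):print(n,ang(q-c),np.linalg.norm((q-c)[:2]))
print('staple',tri(ray(p,f(318,462)),ray(pt,(363.6,173.3))))
E
python3 m.py
```

```text
tri knob top (array([0.46334651, 0.15603713, 0.15312442]), [np.float64(0.0002326103068927293), np.float64(0.00023261030689277292)])
knob [0.45860074 0.156525   0.17      ] plate [0.45760217 0.15677711 0.152     ]
[[0.4288 0.1303 0.146 ]
 [0.4272 0.1806 0.146 ]
 [0.4855 0.184  0.146 ]
 [0.4866 0.1308 0.146 ]]
yaws [np.float64(0.008918179516345373), np.float64(0.058646604348982896)]
front yaw 0.032437402341781496 mid [0.45704275 0.15640682 0.146     ]
pointer 0.39030852044804687 0.22836122784049503
single -0.8138534112382859 0.026652883970488504
pair 0.28695161575758316 0.026462911585991924
staple (array([0.50766028, 0.17871374, 0.1430362 ]), [np.float64(0.001263447957172067), np.float64(0.001263447957172168)])
```

Request:
advance(ticks=[[[-1,-0.12,0.8,0,0,0],[-2,-0.24,1.6,0,0,0],[-2.92,-0.388,2.44,0,0,0],[-2.92,-0.388,2.44,0,0,0],[-2.92,-0.388,2.44,0,0,0]]])

```text
time_s: 1.57
tool_pos: [0.5284, 0.1602, 0.2491]
tool_rot: [-0.019, 1.0, 0.0, -0.002]
contact_force: [-0.1, 0.1, 0.8]
width: 0.06
gripper_force: 0.0
```

```bash
python3 - <<'E'
from h import *
s=r.state();p=r.camera_params('wrist');im=r.grab_frame('wrist');cv2.imwrite('pics/w2.png',im)
print(s['tool_pos'],s['tool_rot'])
import json;json.dump({k:np.array(v).tolist() for k,v in p.items()},open('w2.json','w'))
u,v=proj(p,[.465,.157,.16]).astype(int);print(u,v,p['position'])
u0,v0=u-60,max(v-65,0);print(u0,v0);c=im[v0:v0+120,u0:u0+120]
cv2.imwrite('pics/c2.png',cv2.resize(c,None,fx=5,fy=5,interpolation=2))
E
```

```text
[0.52843988 0.16016446 0.24907428] [-1.92643821e-02  9.99813119e-01  2.96204536e-05 -1.61530888e-03]
320 152 [0.45310901 0.15687775 0.39249348]
260 87
```

View pics/c2.png

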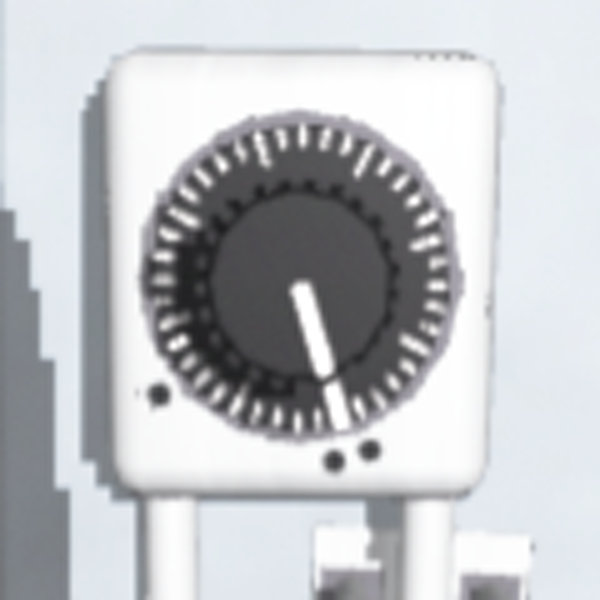

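The near-overhead view shows the dial axis at crop (302,278), the pointer tip at (342,428), the pair's middle at (352,455) and the single dot at (159,394). So the dial is at about -0.29.

```bash
python3 - <<'E'
from h import *
import json
L=lambda n:{k:np.array(v) if k!='k1' else v for k,v in json.load(open(n)).items()}
p=L('w2.json');p1=L('w1.json');pt=r.camera_params('top');ps=r.camera_params('side')
f=lambda u,v:(260+u/5,87+v/5);g=lambda u,v:(270+u/5,180+v/5)
P=lambda q,z:plane(p,f(*q),z)
c=P((302,278),.152);print('plate',c,'knobtop',P((305,287),.17))
print(tri(ray(p,f(302,278)),ray(p1,g(215,213)),),tri(ray(p,f(305,287)),ray(p1,g(211,245)),ray(pt,(380.3,202.3)),ray(ps,(358.6,237))))
Q=[P(q,.146) for q in[(110,55),(495,55),(487,490),(117,492)]];print(np.round(Q,4),np.mean(Q,0))
a=lambda d:np.arctan2(d[1],d[0])
print('yaw',a(Q[3]-Q[0]),a(Q[2]-Q[1]),a(Q[1]-Q[0])-np.pi/2,a(Q[2]-Q[3])-np.pi/2)
print('ptr',a(P((342,428),.152)-c),a(P((325,372),.17)-P((302,288),.17)),'pair',a(P((352,455),.146)-c),'single',a(P((159,394),.146)-c))
s=r.state();M=R.from_quat(s['tool_rot']).as_matrix();print(M.round(3));
for z in(.19,.156):print(totool(np.array([.4595,.157,z])-s['tool_pos']))
E
```

```text
plate [0.45880605 0.15670512 0.152     ] knobtop [0.45943786 0.1571275  0.17      ]
(array([0.45892968, 0.15669925, 0.14677537]), [np.float64(2.1244143780630817e-06), np.float64(2.1244143779734707e-06)]) (array([0.46078672, 0.1567975 , 0.16467263]), [np.float64(0.001243113230399172), np.float64(0.0007923236899678118), np.float64(0.0008322986230933867), np.float64(0.0012123885615213522)])
[[0.4314 0.1303 0.146 ]
 [0.4295 0.1811 0.146 ]
 [0.4868 0.1838 0.146 ]
 [0.4891 0.1317 0.146 ]] [0.45920163 0.15673834 0.146     ]
yaw 0.024516289515209386 0.0481837779388138 0.03760795772794512 0.043251689974136864
ptr 0.3064975035541481 0.3129019632419855 pair 0.31970630855417853 single -0.863760656881685
[[-0.999 -0.039 -0.001]
 [-0.039  0.999  0.   ]
 [ 0.001  0.    -1.   ]]
[ 0.06883715 -0.0005121   0.06050659]
[ 0.06881195 -0.00051846  0.09450658]
```

Scaled: 0.0688 m is 2.752, 0.06 m is 2.4.

Request:
advance(ticks=[[[1.4,0,0,0,0,0],[2.752,-0.02,0.4,0,0,0],[2.752,-0.02,1.6,0,0,0],[2.752,-0.02,2.4,0,0,0],[2.752,-0.02,2.4,0,0,0],[2.752,-0.02,2.4,0,0,0],[2.752,-0.02,2.4,0,0,0]]], jaw=0.042)

```text
time_s: 2.2
tool_pos: [0.4609, 0.1563, 0.1923]
tool_rot: [-0.019, 1.0, 0.0, 0.002]
contact_force: [0.3, -0.4, 0.8]
width: 0.0422
gripper_force: 0.0
```

```bash
python3 - <<'E'
from h import *
s=r.state();print(s['tool_pos'],s['tool_rot'],totool(np.array([.4595,.157,.155])-s['tool_pos']))
E
```

```text
[0.46086865 0.15633858 0.19227573] [-1.89254673e-02  9.99819612e-01  1.38439082e-04  1.59737685e-03] [0.00146189 0.00070468 0.0372714 ]
```

Scaled: 0.036 m is 1.44, 0.024 m is 0.96.

Request:
advance(ticks=[[[0.04,0.02,0.48,0,0,0],[0.04,0.02,0.96,0,0,0],[0.04,0.02,1.44,0,0,0],[0.04,0.02,1.44,0,0,0],[0.04,0.02,1.44,0,0,0]]])

```text
time_s: 2.62
tool_pos: [0.4599, 0.1565, 0.1554]
tool_rot: [-0.019, 1.0, 0.0, 0.001]
contact_force: [-0.1, -0.4, 0.0]
width: 0.042
gripper_force: 0.0
```

Request:
advance(ticks=[[[0,0,0,0,0,0],[0,0,0,0,0,0],[0,0,0,0,0,0],[0,0,0,0,0,0],[0,0,0,0,0,0],[0,0,0,0,0,0]]], jaw=0.01, grip_n=30)

```text
time_s: 3.12
tool_pos: [0.4601, 0.1567, 0.1558]
tool_rot: [-0.019, 1.0, 0.0, 0.002]
contact_force: [-0.8, 1.2, 6.0]
width: 0.0232
gripper_force: 29.4
```

Request:
advance(ticks=[[[0,0,0,0,0,0.6],[0,0,0,0,0,1.2],[0,0,0,0,0,1.8],[0,0,0,0,0,2.4],[0,0,0,0,0,3],[0,0,0,0,0,3.6],[0,0,0,0,0,4.2],[0,0,0,0,0,4.8],[0,0,0,0,0,5.4],[0,0,0,0,0,5.85]]])

```text
time_s: 3.95
tool_pos: [0.4605, 0.157, 0.1559]
tool_rot: [0.539, 0.842, 0.002, 0.001]
contact_force: [0.6, 4.0, 4.4]
width: 0.0228
gripper_force: 29.3
```

Request:
advance(ticks=[[[0,0,0,0,0,0],[0,0,0,0,0,0]]])

```text
time_s: 4.12
tool_pos: [0.4604, 0.1569, 0.1558]
tool_rot: [0.536, 0.844, 0.002, 0.001]
contact_force: [0.7, 5.1, 6.5]
width: 0.0231
gripper_force: 29.6
```

```bash
python3 - <<'E'
from h import *
s=r.state();print(R.from_quat(s['tool_rot']).as_matrix()[:,1],s['joint_positions'],s['wrist_torque'],s['contact_force'])
M=R.from_quat(s['tool_rot']).as_matrix();print('yaw',np.arctan2(M[1,1],M[0,1]))
im=r.grab_frame('wrist');p=r.camera_params('wrist');cv2.imwrite('pics/w3.png',im);print(proj(p,[.4595,.157,.152]))
cv2.imwrite('pics/t3.png',r.grab_frame('top'))
E
```

```text
[0.90480889 0.4257974  0.00417696] [ 8.38606777e-02  3.43399517e-01  1.59619141e+00  1.13711180e-03
  1.19793933e+00 -3.56397598e-01] [ 0.68192747 -0.14413956  0.00237469] [0.69300281 5.1442942  6.50373251]
yaw 0.4398470867136936
[323.63980844 298.15930413]
```

```bash
python3 - <<'E'
import cv2,numpy as np
im=cv2.imread('pics/w3.png')[200:400,220:430];t=cv2.imread('pics/t3.png')[140:250,330:430]
a=cv2.resize(im,None,fx=2.6,fy=2.6,interpolation=2);b=cv2.resize(t,None,fx=2.4,fy=2.4,interpolation=2)
c=np.zeros((530,795,3),np.uint8);c[:a.shape[0],:a.shape[1]]=a;c[:b.shape[0],550:550+b.shape[1]]=b;cv2.imwrite('pics/c3.png',c)
E
```

```text
(no output)
```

View pics/c3.png

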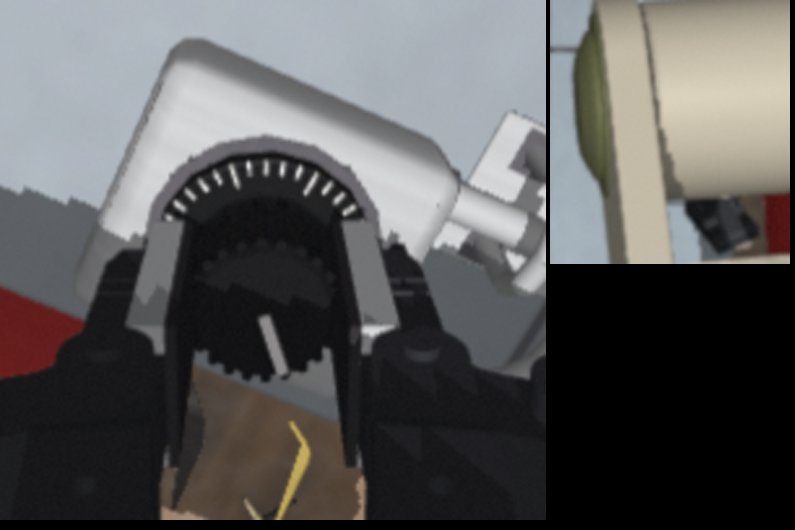

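The crop shows the lock's left long edge running from (205,45) to (440,160) and the pointer on the knob from (264,318) to (281,372). I'll work out the case yaw and the dial angle.

```bash
python3 - <<'E'
from h import *
p=r.camera_params('wrist');f=lambda u,v:(220+u/2.6,200+v/2.6)
a=lambda d:np.arctan2(d[1],d[0])
P=lambda q,z:plane(p,f(*q),z)
e=P((430,150),.146)-P((215,45),.146);print('edge yaw',a(e),P((215,45),.146),P((430,150),.146))
e=P((540,240),.133)-P((455,192),.133);print('leg yaw',a(e))
q=P((281,372),.17)-P((264,318),.17);print('ptr',a(q))
e=P((160,70),.146)-P((95,230),.146);print('rear yaw',a(e)-np.pi/2)
E
```

```text
edge yaw -0.028919416130022708 [0.43519562 0.18652079 0.146     ] [0.47801099 0.18528225 0.146     ]
leg yaw -0.09187392216025894
ptr -0.8592370538428953
rear yaw 0.03719851584825551
```

Request:
advance(ticks=[[[0,0,0,0,0,0.1],[0,0,0,0,0,0.2],[0,0,0,0,0,0.2],[0,0,0,0,0,0.2]]])

```text
time_s: 4.55
tool_pos: [0.4604, 0.1568, 0.1558]
tool_rot: [0.552, 0.834, 0.002, 0.001]
contact_force: [1.3, 4.2, 7.5]
width: 0.0228
gripper_force: 29.5
```

Request:
advance(ticks=[[[0,0,0,0,0,-0.6],[0,0,0,0,0,-1.2],[0,0,0,0,0,-1.8],[0,0,0,0,0,-2.4],[0,0,0,0,0,-3],[0,0,0,0,0,-3.6],[0,0,0,0,0,-4.2],[0,0,0,0,0,-4.8],[0,0,0,0,0,-5.4],[0,0,0,0,0,-6]]])

```text
time_s: 5.38
tool_pos: [0.4599, 0.156, 0.1558]
tool_rot: [-0.018, 1.0, -0.0, 0.001]
contact_force: [-1.7, -2.2, 8.3]
width: 0.0229
gripper_force: 29.7
```

Request:
advance(ticks=[[[0,0,0,0,0,-0.1],[0,0,0,0,0,-0.1],[0,0,0,0,0,-0.1]]])

```text
time_s: 5.63
tool_pos: [0.4599, 0.156, 0.1558]
tool_rot: [-0.025, 1.0, -0.0, 0.001]
contact_force: [-1.3, -1.4, 8.0]
width: 0.0227
gripper_force: 29.7
```

```bash
python3 - <<'E'
from h import *
s=r.state();M=R.from_quat(s['tool_rot']).as_matrix();print('yaw',np.arctan2(M[1,1],M[0,1]),s['wrist_torque'],s['joint_positions'])
E
```

```text
yaw 1.6205735575525702 [-0.28965112  0.32965144  0.02640694] [ 8.30972324e-02  3.43013242e-01  1.59695430e+00 -9.35476001e-04
  1.19926685e+00 -1.53713868e+00]
```

Request:
advance(ticks=[[[0,0,0,0,0,0],[0,0,0,0,0,0],[0,0,-0.4,0,0,0],[0,0,-1.6,0,0,0],[-1.2,0,-2.8,0,0,0],[-2.72,0,-3.76,0,0,0],[-2.72,0,-3.76,0,0,0],[-2.72,0,-3.76,0,0,0],[-2.72,0,-3.76,0,0,0]]], jaw=0.06)

```text
time_s: 6.38
tool_pos: [0.5265, 0.1594, 0.2473]
tool_rot: [-0.024, 1.0, -0.0, -0.001]
contact_force: [-0.4, 0.4, -0.3]
width: 0.0599
gripper_force: 0.0
```

```bash
python3 - <<'E'
from h import *
s=r.state();p=r.camera_params('wrist');im=r.grab_frame('wrist');cv2.imwrite('pics/w4.png',im)
print(s['tool_pos'],s['tool_rot'])
import json;json.dump({k:np.array(v).tolist() for k,v in p.items()},open('w4.json','w'))
u,v=proj(p,[.465,.157,.16]).astype(int);print(u,v,p['position'])
u0,v0=u-60,max(v-65,0);print(u0,v0);c=im[v0:v0+120,u0:u0+120]
cv2.imwrite('pics/c4.png',cv2.resize(c,None,fx=5,fy=5,interpolation=2))
E
```

```text
[0.52652002 0.15943837 0.24733599] [-2.39216690e-02  9.99713211e-01 -7.63361112e-05 -1.11513867e-03]
322 155 [0.45106993 0.15551798 0.39066248]
262 90
```

View pics/c4.png

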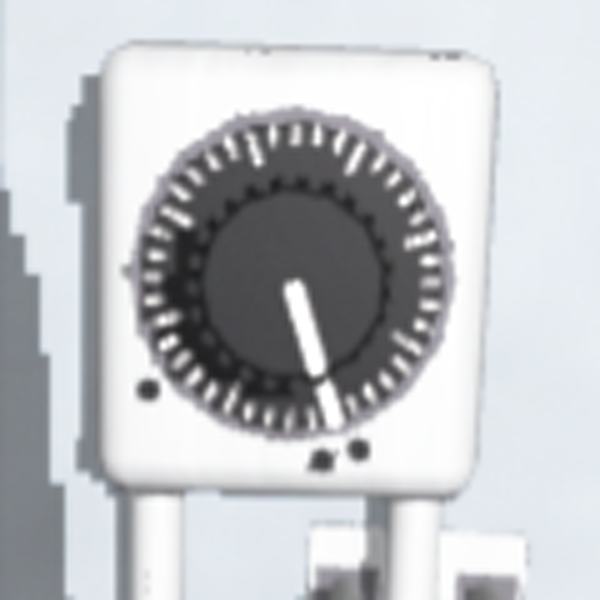

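The pointer tip at (334,425) is in line with the pair's middle at (340,455), seen from the axis at (293,275), so the dial is set. Next I locate the case to grasp it.

```bash
python3 - <<'E'
from h import *
import json
p={k:np.array(v) if k!='k1' else v for k,v in json.load(open('w4.json')).items()}
f=lambda u,v:(262+u/5,90+v/5);P=lambda q,z:plane(p,f(*q),z)
c=P((293,275),.152);print('plate',c)
Q=[P(q,.146) for q in[(100,45),(495,52),(475,494),(103,488)]];print(np.round(Q,4),np.mean(Q,0))
a=lambda d:np.arctan2(d[1],d[0])
print('yaw',a(Q[3]-Q[0]),a(Q[2]-Q[1]),a(Q[1]-Q[0])-np.pi/2,a(Q[2]-Q[3])-np.pi/2)
for z,q in((.133,[(420,500),(437,500),(420,590),(438,590)]),):
  print('legs',[P(x,z).round(4) for x in[(413,520),(157,520)]])
print('ptr',a(P((334,425),.152)-c),'pair',a(P((340,455),.146)-c),'single',a(P((148,390),.146)-c))
print('staple feet',P((340,590),.12),P((490,590),.12))
s=r.state();M=R.from_quat(s['tool_rot']).as_matrix();print(M.round(3),np.arctan2(M[1,1],M[0,1]))
print(totool(np.array([.457,.157,.22])-s['tool_pos']))
E
```

```text
plate [0.45848136 0.15556771 0.152     ]
[[0.4306 0.1289 0.146 ]
 [0.4291 0.1807 0.146 ]
 [0.4872 0.1825 0.146 ]
 [0.4888 0.1303 0.146 ]] [0.45892156 0.15560488 0.146     ]
yaw 0.023916753536563425 0.03069492246532349 0.030404210465905912 0.031123066648739428
legs [array([0.4934, 0.175 , 0.133 ]), array([0.4952, 0.1371, 0.133 ])]
ptr 0.32197864774581464 pair 0.3080882057588447 single -0.8628700355385714
staple feet [0.50715677 0.16523643 0.12      ] [0.50603108 0.1888507  0.12      ]
[[-0.999 -0.048 -0.003]
 [-0.048  0.999 -0.   ]
 [ 0.003 -0.    -1.   ]] 1.6186108152598346
[0.06902096 0.00081714 0.02735196]
```

```bash
python3 - <<'E'
from h import *
import json
p={k:np.array(v) if k!='k1' else v for k,v in json.load(open('w1.json')).items()};pt=r.camera_params('top')
for a,b in(((247,188),(422,210)),((235,28),(442,328)),((208,213),(440,206)),((208,213),(422,210))):print(a,tri(ray(p,a),ray(pt,b)))
E
python3 - <<'E'
import cv2,numpy as np
a=cv2.imread('pics/w4.png');b=cv2.imread('pics/top0.png')[185:345,395:475]
c=np.zeros((480,800,3),np.uint8);c[:,:560]=a[:,:560];c[:,560:800]=cv2.resize(b,(240,480));cv2.imwrite('pics/c5.png',c)
E
```

```text
(247, 188) (array([ 0.48454765,  0.02578541, -0.20194169]), [np.float64(0.00028242204974799354), np.float64(0.00028242204974800026)])
(235, 28) (array([ 0.25779592,  0.03602535, -0.03304651]), [np.float64(0.01413248402137617), np.float64(0.014132484021376186)])
(208, 213) (array([0.45862099, 0.05965294, 0.1311093 ]), [np.float64(0.0033194989173643457), np.float64(0.0033194989173643587)])
(208, 213) (array([0.43544559, 0.10486883, 0.25312595]), [np.float64(0.011202168556075804), np.float64(0.011202168556075786)])
```

View pics/c5.png

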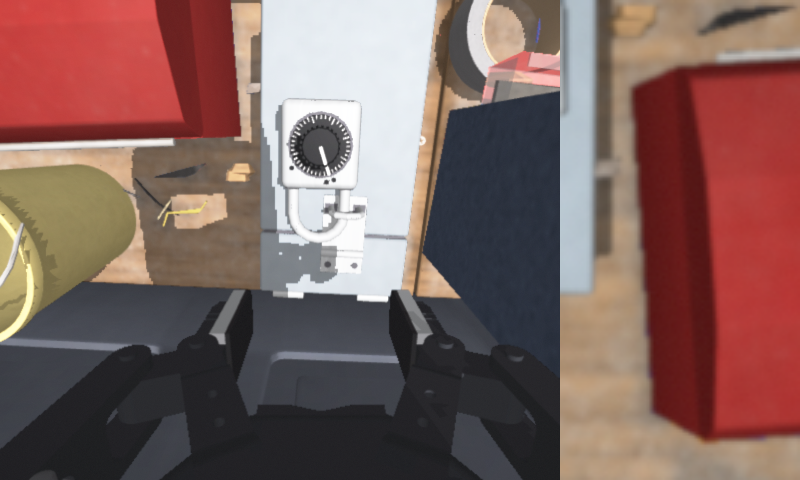

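```bash
python3 - <<'E'
from h import *
import json
p={k:np.array(v) if k!='k1' else v for k,v in json.load(open('w4.json')).items()};pt=r.camera_params('top')
for a,b in(((190,137),(436.7,207.7)),((240,135),(420,213))):print(a,tri(ray(p,a),ray(pt,b)))
for z in(0,.1,.15,.2):print(z,plane(p,(240,135),z),plane(pt,(420,213),z))
E
```

```text
(190, 137) (array([0.45593069, 0.07372674, 0.16249201]), [np.float64(0.0011780593610354723), np.float64(0.0011780593610354966)])
(240, 135) (array([0.45653485, 0.07755497, 0.0445485 ]), [np.float64(0.0009924001333915253), np.float64(0.0009924001333914971)])
0 [0.45675819 0.06855871 0.        ] [0.46081463 0.06826583 0.        ]
0.1 [0.45530213 0.09081815 0.1       ] [0.45219465 0.08706804 0.1       ]
0.15 [0.45457411 0.10194787 0.15      ] [0.44788466 0.09646915 0.15      ]
0.2 [0.45384608 0.11307758 0.2       ] [0.44357467 0.10587025 0.2       ]
```

Scaled: 0.069 m is 2.76, 0.065 m is 2.6, 0.016 rad is 0.08.

Request:
advance(ticks=[[[1.4,0,0.2,0,0,0.04],[2.76,0,0.8,0,0,0.08],[2.76,0,1.8,0,0,0.08],[2.76,0,2.6,0,0,0.08],[2.76,0,2.6,0,0,0.08],[2.76,0,2.6,0,0,0.08],[2.76,0,2.6,0,0,0.08]]], jaw=0.07)

```text
time_s: 7.02
tool_pos: [0.4585, 0.1563, 0.1841]
tool_rot: [-0.016, 1.0, 0.0, 0.0]
contact_force: [0.5, 0.5, -0.8]
width: 0.0697
gripper_force: 0.0
```

```bash
python3 - <<'E'
from h import *
s=r.state();M=R.from_quat(s['tool_rot']).as_matrix();print(s['tool_pos'],np.arctan2(M[1,1],M[0,1]),totool(np.array([.457,.156,.127])-s['tool_pos']))
E
```

```text
[0.45846053 0.15631977 0.18412129] 1.6022811114435795 [ 0.00151007 -0.00027606  0.05712023]
```

Request:
advance(ticks=[[[0.04,0,0.8,0,0,0],[0.04,0,1.6,0,0,0],[0.04,0,2,0,0,0],[0.04,0,2.28,0,0,0],[0.04,0,2.28,0,0,0],[0.04,0,2.28,0,0,0]]])

```text
time_s: 7.52
tool_pos: [0.4578, 0.1563, 0.1271]
tool_rot: [-0.016, 1.0, 0.0, 0.001]
contact_force: [0.9, 1.4, 1.2]
width: 0.07
gripper_force: 0.0
```

Request:
advance(ticks=[[[0,0,0,0,0,0],[0,0,0,0,0,0],[0,0,0,0,0,0],[0,0,0,0,0,0],[0,0,0,0,0,0],[0,0,0,0,0,0]]], jaw=0.03, grip_n=40)

```text
time_s: 8.02
tool_pos: [0.458, 0.1562, 0.1275]
tool_rot: [-0.016, 1.0, -0.0, 0.001]
contact_force: [-0.4, -1.1, 5.0]
width: 0.0528
gripper_force: 42.7
```

Request:
advance(ticks=[[[0.16,0,0,0,0,0],[0.32,0,0,0,0,0],[0.48,0,0,0,0,0],[0.64,0,0,0,0,0],[0.8,0,0,0,0,0],[0.8,0,0,0,0,0]]], grip_n=60)

```text
time_s: 8.52
tool_pos: [0.4384, 0.1559, 0.1277]
tool_rot: [-0.016, 1.0, 0.0, 0.002]
contact_force: [2.7, 2.3, 6.7]
width: 0.0526
gripper_force: 63.6
```

Request:
advance(ticks=[[[0.16,0,0,0,0,0],[0.32,0,0,0,0,0],[0.44,0,0,0,0,0],[0.56,0,0,0,0,0],[0.56,0,0,0,0,0],[0.56,0,0,0,0,0]]])

```text
time_s: 9.02
tool_pos: [0.4247, 0.1555, 0.1277]
tool_rot: [-0.016, 1.0, 0.0, 0.002]
contact_force: [3.5, 2.5, 7.5]
width: 0.0524
gripper_force: 63.6
```

Scaled: 0.002 m is 0.08, 0.001 m is 0.04.

Request:
advance(ticks=[[[0.04,0,0,0,0,0],[0.08,0,0,0,0,0],[0.08,0,0,0,0,0]]])

```text
time_s: 9.27
tool_pos: [0.4231, 0.1555, 0.1277]
tool_rot: [-0.016, 1.0, 0.0, 0.003]
contact_force: [6.2, 2.9, 5.6]
width: 0.0529
gripper_force: 63.4
```

Request:
advance(ticks=[[[0.04,0,0,0,0,0],[0.06,0,0,0,0,0],[0.06,0,0,0,0,0]]])

```text
time_s: 9.52
tool_pos: [0.4226, 0.1555, 0.1277]
tool_rot: [-0.016, 1.0, 0.001, 0.004]
contact_force: [9.6, 3.3, 2.6]
width: 0.0531
gripper_force: 62.9
```

Request:
advance(ticks=[[[-0.24,0,0,0,0,0],[-0.52,0,0,0,0,0],[-0.8,0,0,0,0,0],[-1.08,0,0,0,0,0],[-1.36,0,0,0,0,0],[-1.64,0,0,0,0,0],[-1.92,0,0,0,0,0],[-1.92,0,0,0,0,0],[-1.92,0,0,0,0,0]]])

```text
time_s: 10.27
tool_pos: [0.4677, 0.1568, 0.1277]
tool_rot: [-0.016, 1.0, 0.0, 0.001]
contact_force: [-3.5, -0.2, 11.6]
width: 0.0529
gripper_force: 64.3
```

```bash
python3 - <<'E'
from h import *
s=r.state();print(s['tool_pos'])
p=r.camera_params('wrist');cv2.imwrite('pics/w5.png',r.grab_frame('wrist'))
c=proj(p,[.49,.157,.14]).astype(int);print(c)
im=cv2.imread('pics/w5.png');a=im[c[1]-100:c[1]+100,c[0]-100:c[0]+100];t=r.grab_frame('side')[200:320,300:480]
o=np.zeros((500,800,3),np.uint8);a=cv2.resize(a,None,fx=2.5,fy=2.5);t=cv2.resize(t,(300,200));o[:a.shape[0],:a.shape[1]]=a;o[:200,500:]=t;cv2.imwrite('pics/c6.png',o)
E
```

```text
[0.46774577 0.1567554  0.12767655]
[320 365]
```

View pics/c6.png

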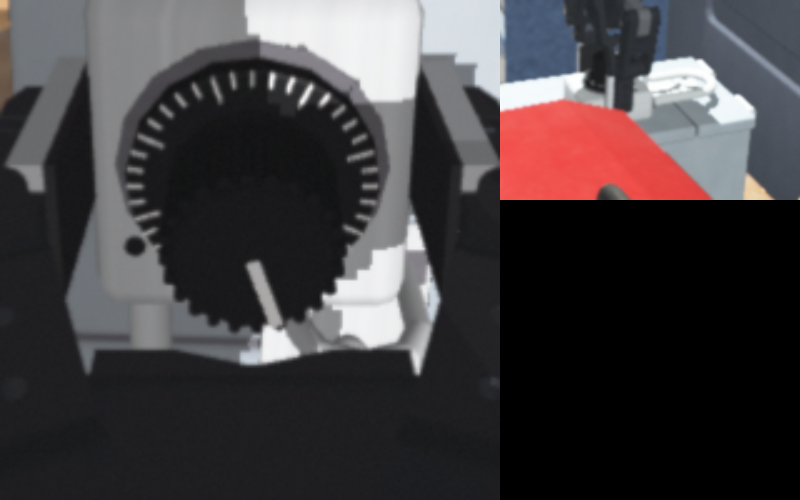

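The view shows the staple arch just ahead of the front face, at about (360,340) in the crop, with the long leg still in place. The shackle's free end should be clear, so I lift in steps and watch the force.

The rows are not in the units I measure in: shifts go in units of 25 mm and turns go in units of 0.2 rad. I convert before sending: -0.014 m is -0.56, -0.01 m is -0.4.

Request:
advance(ticks=[[[0,0,-0.12,0,0,0],[0,0,-0.24,0,0,0],[0,0,-0.4,0,0,0],[0,0,-0.56,0,0,0],[0,0,-0.56,0,0,0]]])

```text
time_s: 10.78
tool_pos: [0.468, 0.1566, 0.1409]
tool_rot: [-0.016, 1.0, 0.0, 0.0]
contact_force: [0.3, -0.4, -4.1]
width: 0.0521
gripper_force: 63.7
```

Request:
advance(ticks=[[[0,0,-0.4,0,0,0],[0,0,-1,0,0,0],[0,0,-1.6,0,0,0],[0,0,-2.2,0,0,0],[0,0,-2.8,0,0,0],[0,0,-3.32,0,0,0],[0,0,-3.6,0,0,0],[0,0,-3.6,0,0,0],[0,0,-3.6,0,0,0],[0,0,-3.6,0,0,0]]])

```text
time_s: 11.62
tool_pos: [0.4674, 0.1565, 0.2293]
tool_rot: [-0.016, 1.0, -0.0, -0.001]
contact_force: [-0.6, 0.0, -5.5]
width: 0.0523
gripper_force: 64.4
```

Request:
advance(ticks=[[[0,0,0,0,0,0],[0,0,0,0,0,0],[0,0,0,0,0,0]]])

```text
time_s: 11.87
tool_pos: [0.4677, 0.1565, 0.2299]
tool_rot: [-0.016, 1.0, -0.0, -0.0]
contact_force: [1.0, -0.5, -5.0]
width: 0.0522
gripper_force: 64.4
```

```bash
python3 - <<'E'
from h import *
import cv2
a=r.grab_frame('side')[100:330,270:470];b=r.grab_frame('wrist')
o=np.zeros((460,800,3),np.uint8);o[:,:400]=cv2.resize(a,None,fx=2,fy=2);o[:300,400:]=cv2.resize(b,(400,300));cv2.imwrite('pics/c7.png',o)
E
```

```text
(no output)
```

View pics/c7.png

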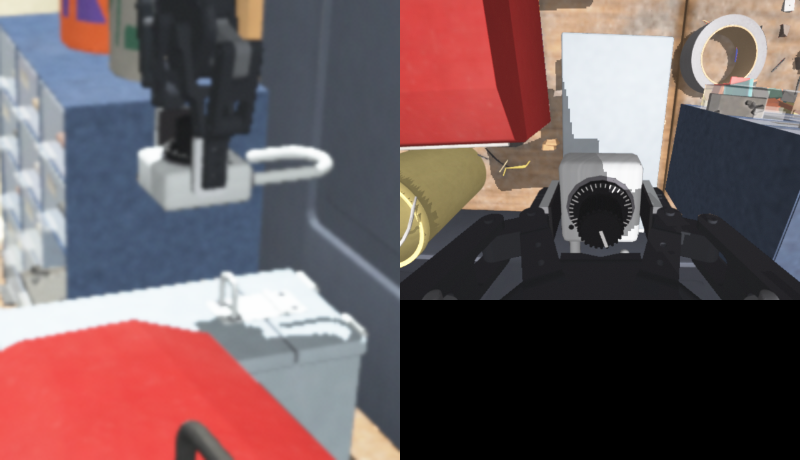

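The open lock hangs level in the gripper at side crop (195,175), about 100 mm above the strongbox. The shackle is out at (290,165), the staple is empty at (230,290) and the tape hasn't moved.

```bash
python3 -c "
from workcell import r
print(r.sign_off())"
```

```text
the job is handed in; nothing more can be done
None
```

The padlock is open and off the staple, held level and dial up in the gripper about 100 mm above the strongbox with the tape roll unmoved; the job is handed in at about 12 s, with no verdict printed.

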